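# Find and release the latched key of the sound player

### The arm

A 6-joint arm with a two-finger parallel gripper is mounted at the origin on the work surface. World frame = base frame: x ahead of the robot, y to its left, z up, the work surface at z = 0. Lengths are in m, angles in degrees, forces in N, time in s.
With the tool pointing down it reaches from about 0.375 to 0.925 m from the base axis. Payload 5.7 kg.
Tool frame: the origin (TCP) lies at the very end of the fingers, on their centre line; the grasp point (between the pads) lies 19 mm behind it (arm.tcp_to_grasp is the distance from the TCP to the grasp point, in m); z points along the fingers, x is the direction in which the jaws open and shut, and the axes are right-handed (so a half turn about z gives the same grasp; the last joint's range is limited). The gripper opens to 85 mm and grips with 20 to 120 N. Pads are 22 mm wide; open, the fingers measure 114 mm over their backs; the gripper's body (76 mm by 85 mm) begins 54 mm behind the grasp point. The pads swing forward as they close: fully open they stand 13 mm farther back than shut.
Start: joints at [-69.792, 20.558, 86.54, -0, 72.909, -6.595], TCP at [0.271, -0.536, 0.231] pointing down, gripper open.
Joint ranges: [-170.27, 170.27], [-57.76, 135], [12.27, 136.19], [-55.21, 235.2], [11.17, 155.16], [-170.74, 170.74]. Speed limits (degrees/s): [136.94, 136.94, 180, 180, 180, 180].

### API

Orientations are given as [roll, pitch, yaw] about the fixed x, y, z axes, in that order (R = Rz(yaw) Ry(pitch) Rx(roll)).
In Python, from workcell import arm gives the robot as it stands.
- The arm moves only by the tool jog_arm, never from a script. Its argument "steps" is a list that holds one entry, the list of rows, each a list of 7 numbers: the turn, a rotation vector about the tool's x, y, z in rad, then the shift along the tool's x, y, z in mm, then the closure, from -1 (fully open) to 1 (shut). In form: [[[wx, wy, wz, dx, dy, dz, gripper], ...]]. A call has 1 to 10 rows; each row is the pose to reach, as a shift and turn from the pose measured when the call began, along the tool's axes at that moment; what a row does not reach only later rows make up. A row lasts 1/12 s, in which the tool goes at most 41.7 mm and 7.16 degrees, less where a joint would pass 70% of its speed; a pose out of reach is approached as far as the arm can. A call with a gripper value outside its range is refused whole. The fingers move at their own pace and stop on an object; "force" is the grip in N (left out, the last holds). Time passes only in rows, so rows that repeat a pose let the fingers close. It gives the time, the measured TCP pose, the force and the opening at its end, in the units of the state.
- arm.sense(): the state, without advancing time (a new reading comes with each control period).
- arm.get_image(name): name is "scene" or "top" or "wrist"; returns the picture (420x560x3 uint8, blue, green, red); there is no depth.
- arm.camera_model(name): a dict with "vertical_fov" (degrees; the focal length in pixels is half the picture's height over the tangent of half this angle, whatever the lens; pixels are square), "cx", "cy" (the principal point, pixels), "distortion" ([k1, k2, p1, p2, k3] as OpenCV has them; the pictures are not rectified), "rvec" (rotation vector, rad) and "tvec" (3), from world to camera coordinates, as OpenCV has them; the wrist camera has in their place "tool_from_camera" (4x4, takes a point from camera to tool coordinates, whose origin is the TCP and whose axes are the tool frame's). Camera axes: x right, y down, z forward; pixel columns grow to the right and rows downward; lengths in m; the calibration is good to about 2 mm. A picture is of the moment at which its call begins: read the wrist's pose just before it. camera_model takes no time and is no camera call.
- arm.hand_in(): hands the job in, once; it reports no verdict.
The state is a dict: "clock": time; "qpos": joint angles; "qvel": joint speeds; "joint_efforts": joint torques, N m; "tcp_pos": TCP position; "tool_rot": TCP orientation; "contact_force": force on the tool from outside, world axes, zero at the start; "ft_torque": the same for the moment, N m; "opening": opening from 0.0 (shut) to 1.0 (fully open).
Only numpy, scipy, OpenCV 4.12 (cv2) and the standard library are available. Lean on these libraries where they do the work, as an engineer would, in place of code of your own. Each camera call takes 0.05 s, during which the arm holds its last target.

### The job

One of the four keys of the sound player in the walnut tray has been left latched down. Go along the row from the robot's left to its right and tap every key lightly with a fingertip to feel which one is down, without pushing any key home; then press the one that is down all the way in and let it spring up, so that all four keys end up standing up. Only touch and press the keys: pick nothing up, and leave the bottles, the money clip and the lint roller where they are.

Things in the scene. Friction and masses are not known exactly. Their poses are not given: they have to be found in the camera images.
- player: Matte grey sound player, 120 (x) x 205 (y) x 52 mm high box, fixed in the walnut tray. Origin: centre of underside; z up, +y along the key row to the robot's left, +x away from the robot. On top, on the robot's side, four identical ivory keys on a dark strip: centres at x = -30, y = +54, +18, -18, -54 mm. Behind them two round grilles and a volume wheel.
- key_a_top (a point): Centre of the flat top face, 26 (x) x 24 (y) mm, of one of the four ivory keys; moves down with it. Key up: 65 mm above the player's underside (13 mm proud of the casing, 73 mm above the dresser); latched: 4.4 mm lower; at the stop: 8 mm lower. The lettered keys change places in the row from run to run, and the letter tells nothing.
- key_a (a joint): How far this key is down, in m: 0 up (off), about 0.0044 latched (on), 0.008 at its stop. Push-push latch. Up: springy, 2.0 N to start moving, 3.6 N at the stop; it comes back up if let go before 6.5 mm and latches beyond about 7.3 mm. Latched: does not give below about 2.8 N; pushed on past 6.6 mm, best to the stop (3.6 N), and let go, it springs up to 0.
- key_b_top (a point): Centre of the flat top face, 26 (x) x 24 (y) mm, of one of the four ivory keys; moves down with it. Key up: 65 mm above the player's underside (13 mm proud of the casing, 73 mm above the dresser); latched: 4.4 mm lower; at the stop: 8 mm lower. The lettered keys change places in the row from run to run, and the letter tells nothing.
- key_b (a joint): How far this key is down, in m: 0 up (off), about 0.0044 latched (on), 0.008 at its stop. Push-push latch. Up: springy, 2.0 N to start moving, 3.6 N at the stop; it comes back up if let go before 6.5 mm and latches beyond about 7.3 mm. Latched: does not give below about 2.8 N; pushed on past 6.6 mm, best to the stop (3.6 N), and let go, it springs up to 0.
- key_c_top (a point): Centre of the flat top face, 26 (x) x 24 (y) mm, of one of the four ivory keys; moves down with it. Key up: 65 mm above the player's underside (13 mm proud of the casing, 73 mm above the dresser); latched: 4.4 mm lower; at the stop: 8 mm lower. The lettered keys change places in the row from run to run, and the letter tells nothing.
- key_c (a joint): How far this key is down, in m: 0 up (off), about 0.0044 latched (on), 0.008 at its stop. Push-push latch. Up: springy, 2.0 N to start moving, 3.6 N at the stop; it comes back up if let go before 6.5 mm and latches beyond about 7.3 mm. Latched: does not give below about 2.8 N; pushed on past 6.6 mm, best to the stop (3.6 N), and let go, it springs up to 0.
- key_d_top (a point): Centre of the flat top face, 26 (x) x 24 (y) mm, of one of the four ivory keys; moves down with it. Key up: 65 mm above the player's underside (13 mm proud of the casing, 73 mm above the dresser); latched: 4.4 mm lower; at the stop: 8 mm lower. The lettered keys change places in the row from run to run, and the letter tells nothing.
- key_d (a joint): How far this key is down, in m: 0 up (off), about 0.0044 latched (on), 0.008 at its stop. Push-push latch. Up: springy, 2.0 N to start moving, 3.6 N at the stop; it comes back up if let go before 6.5 mm and latches beyond about 7.3 mm. Latched: does not give below about 2.8 N; pushed on past 6.6 mm, best to the stop (3.6 N), and let go, it springs up to 0.
- walnut_tray: Walnut tray, 320 (x) x 500 (y) x 26 mm high, walls and floor 8 mm thick, fixed on the dresser. Origin: centre of its underside. Holds everything else.
- acrylic_tray: Clear acrylic tray, 190 x 200 x 24 mm high, walls and floor 4 mm thick, stacked on the floor of the walnut tray beside the player, fixed. Origin: centre of its underside.
- cologne: Tall slender cologne bottle, 30 mm diameter, 148 mm high, pale green glass with dark cap, standing loose in the acrylic tray. Origin: centre of its underside. To be left alone.
- flacon: Cube-shaped black glass flacon, 48 x 48 mm, 69 mm high with its stopper, standing loose in the acrylic tray. Origin: centre of its underside. To be left alone.
- money_clip: Steel money clip, 22 x 58 x 9 mm, loose on the floor of the walnut tray, on the robot's side. Origin: centre of its underside. To be left alone.
- lint_roller: Lint roller with blue plastic handle, lying along its y axis, 210 mm long, 45 mm high, loose on the floor of the walnut tray, on the robot's side. Origin: where handle and roll meet, at floor level. To be left alone.

How it is judged (in metres and radians):
On the way, in this order (a step that is already met when the one before it is completed fails the run):
1. the leftmost key is tapped by a fingertip (more than 0.4 N) while one key is still latched down (value of joint any of key_a, key_b, key_c, key_d above 0.0035 m and ((y of key_a_top in the frame of player between 0.036 and 0.08 m and contact force between the fingers and key_a above 0.4 N) or (y of key_b_top in the frame of player between 0.036 and 0.08 m and contact force between the fingers and key_b above 0.4 N) or (y of key_c_top in the frame of player between 0.036 and 0.08 m and contact force between the fingers and key_c above 0.4 N) or (y of key_d_top in the frame of player between 0.036 and 0.08 m and contact force between the fingers and key_d above 0.4 N))), for 0.04 s.
2. the second key from the left is tapped by a fingertip (more than 0.4 N) while one key is still latched down (value of joint any of key_a, key_b, key_c, key_d above 0.0035 m and ((y of key_a_top in the frame of player between 0 and 0.036 m and contact force between the fingers and key_a above 0.4 N) or (y of key_b_top in the frame of player between 0 and 0.036 m and contact force between the fingers and key_b above 0.4 N) or (y of key_c_top in the frame of player between 0 and 0.036 m and contact force between the fingers and key_c above 0.4 N) or (y of key_d_top in the frame of player between 0 and 0.036 m and contact force between the fingers and key_d above 0.4 N))), for 0.04 s.
3. the third key from the left is tapped by a fingertip (more than 0.4 N) while one key is still latched down (value of joint any of key_a, key_b, key_c, key_d above 0.0035 m and ((y of key_a_top in the frame of player between -0.036 and 0 m and contact force between the fingers and key_a above 0.4 N) or (y of key_b_top in the frame of player between -0.036 and 0 m and contact force between the fingers and key_b above 0.4 N) or (y of key_c_top in the frame of player between -0.036 and 0 m and contact force between the fingers and key_c above 0.4 N) or (y of key_d_top in the frame of player between -0.036 and 0 m and contact force between the fingers and key_d above 0.4 N))), for 0.04 s.
4. the rightmost key is tapped by a fingertip (more than 0.4 N) while one key is still latched down (value of joint any of key_a, key_b, key_c, key_d above 0.0035 m and ((y of key_a_top in the frame of player between -0.08 and -0.036 m and contact force between the fingers and key_a above 0.4 N) or (y of key_b_top in the frame of player between -0.08 and -0.036 m and contact force between the fingers and key_b above 0.4 N) or (y of key_c_top in the frame of player between -0.08 and -0.036 m and contact force between the fingers and key_c above 0.4 N) or (y of key_d_top in the frame of player between -0.08 and -0.036 m and contact force between the fingers and key_d above 0.4 N))), for 0.04 s.
5. the latched key is pressed and released: all four keys stand up (each within 1.5 mm) (value of joint each of key_a, key_b, key_c, key_d below 0.0015 m), for 0.2 s.
At the end, for the whole second after the job is handed in: All four keys are up (each less than 1.5 mm down), and the cologne bottle, flacon, money clip and lint roller are within 12 mm of where they started and not tipped by more than 0.2 rad (all of step 5 and distance of each of cologne, flacon, money_clip, lint_roller from where it was at the start of the episode below 0.012 m and angle between each of cologne, flacon, money_clip, lint_roller's own z axis and vertical below 0.2 rad); the robot touches nothing.
It fails at once if a key is pushed more than 6 mm down while another key is down (a key that was up is pushed home) ((value of joint key_a above 0.006 m and value of joint any of key_b, key_c, key_d above 0.0035 m) or (value of joint key_b above 0.006 m and value of joint any of key_a, key_c, key_d above 0.0035 m) or (value of joint key_c above 0.006 m and value of joint any of key_a, key_b, key_d above 0.0035 m) or (value of joint key_d above 0.006 m and value of joint any of key_a, key_b, key_c above 0.0035 m)).
It fails at once if the cologne, flacon, money clip or lint roller is moved by more than 12 mm, lifted or tipped (not (distance of each of cologne, flacon, money_clip, lint_roller from where it was at the start of the episode below 0.012 m and angle between each of cologne, flacon, money_clip, lint_roller's own z axis and vertical below 0.2 rad)).
It also fails if it takes over 51 s, if anything falls off the work surface, if the arm or the gripper's body presses on something with over 40 N, if the wrist force passes 120 N, or if a joint passes its speed limit or range.

## Working session

There is one attempt and no reset: what is moved stays moved. The work goes in short steps, Python scripts to look and compute and a tool call to move; the robot and the scene stay as the last step left them, time stands still between calls to the robot, and variables do not carry over. Pictures are saved under pics/ and viewed, and the job is handed in when it is done.

Besides the shell and the picture viewer there is one more tool, called by a JSON object that holds its "method" and its "body". jog_arm: Moves the arm, as the interface text tells. Its arguments: {"type":"object","properties":{"steps":{"type":"array"},"force":{"type":"number"}},"required":["steps"]}

```bash
mkdir -p pics; python3 - <<'E'
from workcell import arm
import cv2
s=arm.sense();print({k:s[k] for k in('clock','tcp_pos','tool_rot','contact_force','opening')})
for n in('top','scene','wrist'):
    cv2.imwrite(f'pics/{n}0.png',arm.get_image(n)); print(arm.camera_model(n))
E
```

```text
{'clock': 0.0, 'tcp_pos': array([ 0.27030204, -0.53488649,  0.23043592]), 'tool_rot': array([-1.79986695e+02,  1.07426976e-01, -6.31973934e+01]), 'contact_force': array([-1.028503  , -0.07443897,  0.07994461]), 'opening': 1.0035617368745522}
{'vertical_fov': 44.16276558962531, 'cx': 277.3297793845128, 'cy': 201.64632993044586, 'distortion': array([-0.12704211,  0.        ,  0.        ,  0.        ,  0.        ]), 'rvec': array([ 2.22497381, -2.1637596 ,  0.08942921]), 'tvec': array([0.00565551, 0.50303771, 0.97736844])}
{'vertical_fov': 50.35742746545139, 'cx': 277.7904045211226, 'cy': 210.9519476422062, 'distortion': array([0.00997029, 0.        , 0.        , 0.        , 0.        ]), 'rvec': array([ 1.66741589,  2.16028002, -0.63989245]), 'tvec': array([ 0.10655012, -0.38789912,  1.03912482])}
{'vertical_fov': 63.51575821418456, 'cx': 274.98581487474183, 'cy': 211.26880177450184, 'distortion': array([-0.00987785,  0.        ,  0.        ,  0.        ,  0.        ]), 'tool_from_camera': array([[ 9.99999773e-01,  6.50723972e-04, -1.75106899e-04,
        -4.17523909e-04],
       [-5.61746563e-04,  9.48503848e-01,  3.16765108e-01,
        -8.14111152e-02],
       [ 3.72216217e-04, -3.16764938e-01,  9.48503999e-01,
        -1.43422479e-01],
       [ 0.00000000e+00,  0.00000000e+00,  0.00000000e+00,
         1.00000000e+00]])}
```

View pics/top0.png

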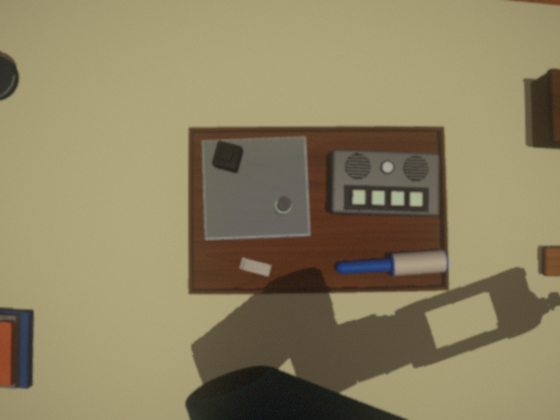

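View pics/scene0.png

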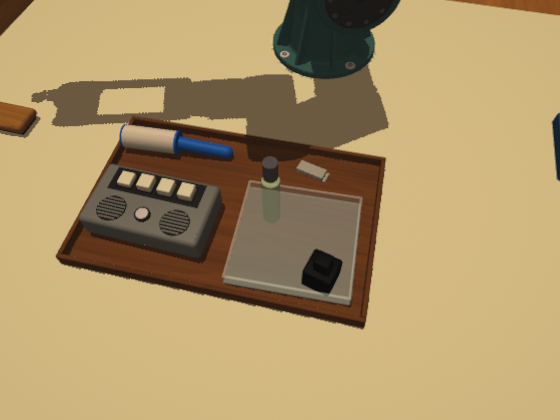

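The top view shows the player at about (385,182) px, with four ivory keys in a row from (359,198) to (416,199). The lint roller lies below them at (395,264), and the cologne is at (283,204), left of the player. Next I'll locate the keys.

```bash
cat > h.py <<'E'
import numpy as np,cv2
from workcell import arm
def K(m,h=420):
    f=h/2/np.tan(np.radians(m['vertical_fov']/2)); return np.array([[f,0,m['cx']],[0,f,m['cy']],[0,0,1.]])
def ray(m,px,z):
    u=cv2.undistortPoints(np.array(px,float).reshape(-1,1,2),K(m),m['distortion'])[:,0]
    R=cv2.Rodrigues(m['rvec'])[0];C=-R.T@m['tvec'];d=np.c_[u,np.ones(len(u))]@R
    return C+d*((z-C[2])/d[:,2])[:,None]
def proj(m,P): return cv2.projectPoints(np.array(P,float).reshape(-1,1,3),m['rvec'],m['tvec'],K(m),m['distortion'])[0][:,0]
E
python3 - <<'E'
from h import *
for n,(x0,x1,y0,y1) in {'top':(345,430,184,212),'scene':(110,205,165,205)}.items():
    im=cv2.imread(f'pics/{n}0.png'); m=arm.camera_model(n)
    g=cv2.resize(im[y0:y1,x0:x1],None,fx=8,fy=8,interpolation=cv2.INTER_CUBIC)
    cv2.imwrite(f'pics/{n}0z.png',g)
    mk=((g.min(2)>(120 if n=='top' else 120))*255).astype('uint8')
    cs=[c for c in cv2.findContours(mk,0,1)[0] if cv2.contourArea(c)>1500]
    p=[]
    for c in cs:
        (a,b),s,t=cv2.minAreaRect(c); p.append([(a+.5)/8-.5+x0,(b+.5)/8-.5+y0]);print(n,p[-1],np.array(s)/8,t)
    if p: print(ray(m,p,.073).round(4))
E
```

```text
top [415.625, 198.5625] [12.75  11.125] 90.0
top [397.1875, 197.875] [12.625 11.5  ] 90.0
top [377.89416122436523, 197.38289642333984] [11.56219864 12.793993  ] 1.3639274835586548
top [358.3946304321289, 196.6201992034912] [11.54957581 13.0154047 ] 1.1934894323349
[[ 0.5118 -0.2333  0.073 ]
 [ 0.5121 -0.1988  0.073 ]
 [ 0.5119 -0.163   0.073 ]
 [ 0.5123 -0.127   0.073 ]]
scene [185.26412963867188, 188.9555320739746] [14.48673725 12.45401382] 13.240518569946289
scene [165.00138473510742, 184.50181579589844] [12.10627174 14.85435867] 26.146841049194336
scene [144.67499923706055, 180.14999866485596] [12.01886463 14.81394958] 26.56505012512207
scene [125.37007808685303, 177.3479766845703] [11.61233425 14.82138729] 27.552812576293945
[[ 0.5138 -0.13    0.073 ]
 [ 0.5138 -0.1655  0.073 ]
 [ 0.5139 -0.2015  0.073 ]
 [ 0.5166 -0.235   0.073 ]]
```

```bash
python3 -c "
import cv2;a=cv2.imread('pics/top0z.png');b=cv2.imread('pics/scene0z.png');print(a.shape,b.shape)"
```

```text
(224, 680, 3) (320, 760, 3)
```

View pics/top0z.png

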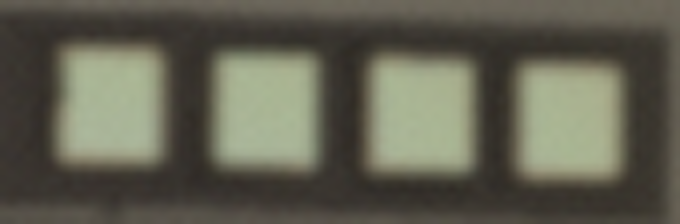

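View pics/scene0z.png

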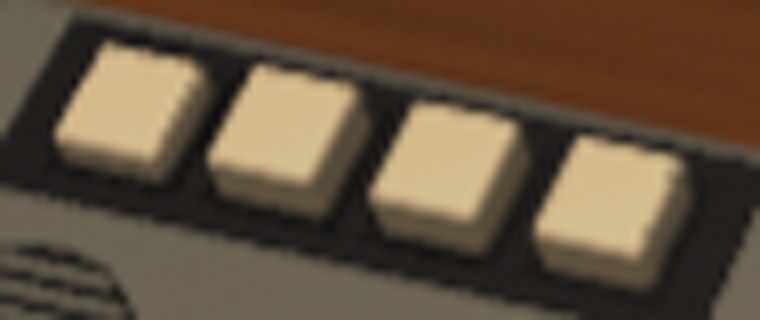

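The rightmost key looks lower in the scene view (zoom at (130,110)), which the taps should confirm. I'll shut the fingers and move above the leftmost key at yaw -90, so the tool axes are dx=-y, dy=-x, dz=-z.

```bash
cat >> h.py <<'E'
def goto(T,yaw=-90):
    from scipy.spatial.transform import Rotation as Ro
    s=arm.sense();A=Ro.from_euler('xyz',s['tool_rot'],degrees=True);B=Ro.from_euler('xyz',[180,0,yaw],degrees=True)
    print(s['clock'],s['tcp_pos'].round(4),s['tool_rot'].round(2),s['contact_force'].round(2),s['opening'])
    print('turn',(A.inv()*B).as_rotvec().round(4),'shift',(A.inv().apply(np.array(T)-s['tcp_pos'])*1000).round(1))
E
python3 -c "
from h import *
goto([.513,-.1285,.13])
print(ray(arm.camera_model('top'),[[283,204],[228,156]],.1))"
```

```text
0.15 [ 0.2703 -0.535   0.2306] [-1.7999e+02  8.0000e-02 -6.3200e+01] [-1.04 -0.6   0.23] 0.9978059567555512
turn [2.000e-04 1.500e-03 4.678e-01] shift [-253.3 -399.9  101.1]
[[0.49323881 0.01075554 0.1       ]
 [0.57558751 0.11037123 0.1       ]]
```

{"method": "jog_arm", "body": {"steps": [[[0,0,0.468,-253,-400,40,1],[0,0,0.468,-253,-400,40,1],[0,0,0.468,-253,-400,40,1],[0,0,0.468,-253,-400,40,1],[0,0,0.468,-253,-400,40,1],[0,0,0.468,-253,-400,40,1],[0,0,0.468,-253,-400,40,1],[0,0,0.468,-253,-400,40,1],[0,0,0.468,-253,-400,40,1],[0,0,0.468,-253,-400,40,1]]]}}

```text
clock: 0.98
tcp_pos: [0.4828, -0.1788, 0.196]
tool_rot: [180.0, 0.1, -90.0]
contact_force: [1.1, -0.6, -0.3]
opening: 0.003
```

```bash
python3 -c "
from h import *
goto([.513,-.1285,.1])"
```

```text
0.9833 [ 0.4828 -0.1788  0.196 ] [ 1.7997e+02  8.0000e-02 -9.0020e+01] [ 1.12 -0.55 -0.32] 0.0032357307747822844
turn [ 0.0005  0.0014 -0.0004] shift [-50.2 -30.2  96.1]
```

{"method": "jog_arm", "body": {"steps": [[[0,0,0,-50,-30,60,1],[0,0,0,-50,-30,96,1],[0,0,0,-50,-30,110,1],[0,0,0,-50,-30,110,1],[0,0,0,-50,-30,110,1],[0,0,0,-50,-30,110,1]]]}}

```text
clock: 1.48
tcp_pos: [0.5129, -0.1293, 0.0869]
tool_rot: [180.0, 0.1, -90.0]
contact_force: [-0.0, -0.5, 0.9]
opening: 0.004
```

```bash
python3 - <<'E'
from h import *
goto([.513,-.1285,.073])
m=arm.camera_model('wrist')
for n in('wrist','scene'): cv2.imwrite(f'pics/{n}1.png',arm.get_image(n))
goto([.513,-.1285,.073])
E
```

```text
1.4833 [ 0.5129 -0.1293  0.0869] [ 1.7997e+02  6.0000e-02 -9.0010e+01] [-0.04 -0.54  0.85] 0.00402285842997145
turn [ 0.0006  0.001  -0.0001] shift [-0.8 -0.1 13.9]
1.5833 [ 0.5141 -0.1302  0.0882] [-1.7984e+02 -1.0000e-02 -9.0080e+01] [ 0.08 -0.91  0.55] 0.0027747763166904534
turn [-0.0029 -0.0002 -0.0013] shift [-1.7  1.1 15.2]
```

View pics/wrist1.png

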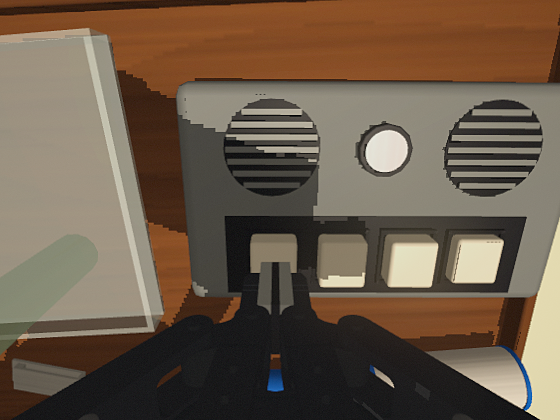

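View pics/scene1.png

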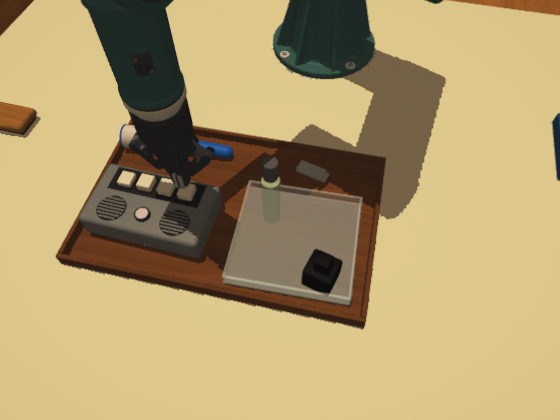

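The wrist view shows the shut fingertips (275,270) centred over the leftmost key (273,250). The rightmost key (473,260) looks shorter than the other three. Pose noise is about 1 mm, so I'll descend gently.

{"method": "jog_arm", "body": {"steps": [[[0,0,0,0,0,6,1],[0,0,0,0,0,10,1],[0,0,0,0,0,12,1],[0,0,0,0,0,12,1]]]}}

```text
clock: 1.92
tcp_pos: [0.5138, -0.1305, 0.0762]
tool_rot: [-179.8, -0.0, -90.1]
contact_force: [1.0, 0.3, -0.1]
opening: 0.004
```

{"method": "jog_arm", "body": {"steps": [[[0,0,0,0,0,1,1],[0,0,0,0,0,2,1],[0,0,0,0,0,2,1]]]}}

```text
clock: 2.17
tcp_pos: [0.5136, -0.1305, 0.0741]
tool_rot: [-179.9, -0.0, -90.1]
contact_force: [0.7, 0.0, 0.6]
opening: -0.004
```

{"method": "jog_arm", "body": {"steps": [[[0,0,0,0,0,1,1],[0,0,0,0,0,1,1],[0,0,0,0,0,1,1]]]}}

```text
clock: 2.42
tcp_pos: [0.5138, -0.1305, 0.0731]
tool_rot: [-179.8, -0.0, -90.1]
contact_force: [0.2, -0.4, -0.2]
opening: -0.004
```

{"method": "jog_arm", "body": {"steps": [[[0,0,0,0,0,1,1],[0,0,0,0,0,1,1],[0,0,0,0,0,1,1]]]}}

```text
clock: 2.67
tcp_pos: [0.5138, -0.1305, 0.0722]
tool_rot: [-179.8, -0.0, -90.1]
contact_force: [-0.5, -0.4, 2.6]
opening: -0.003
```

{"method": "jog_arm", "body": {"steps": [[[0,0,0,0,0,1,1],[0,0,0,0,0,1,1],[0,0,0,0,0,1,1]]]}}

```text
clock: 2.92
tcp_pos: [0.5138, -0.1305, 0.0711]
tool_rot: [-179.9, -0.0, -90.1]
contact_force: [-0.8, 0.2, 1.7]
opening: -0.002
```

{"method": "jog_arm", "body": {"steps": [[[0,0,0,0,0,-8,1],[0,0,0,0,0,-14,1],[0,0,0,36,0,-14,1],[0,0,0,36,0,-14,1],[0,0,0,36,0,-6,1],[0,0,0,36,0,-4,1],[0,0,0,36,0,-4,1]]]}}

```text
clock: 3.5
tcp_pos: [0.5126, -0.1655, 0.0742]
tool_rot: [-180.0, 0.1, -90.1]
contact_force: [-0.7, 1.0, 0.3]
opening: 0.002
```

Key 1 gave way at the full "up" height, so it is up. Now key 2.

{"method": "jog_arm", "body": {"steps": [[[0,0,0,0,0,1,1],[0,0,0,0,0,2,1],[0,0,0,0,0,2,1],[0,0,0,0,0,2,1]]]}}

```text
clock: 3.83
tcp_pos: [0.5124, -0.1649, 0.0722]
tool_rot: [180.0, 0.1, -90.1]
contact_force: [-0.5, 2.2, 2.8]
opening: 0.001
```

{"method": "jog_arm", "body": {"steps": [[[0,0,0,0,0,1,1],[0,0,0,0,0,1,1],[0,0,0,0,0,1,1]]]}}

```text
clock: 4.08
tcp_pos: [0.5124, -0.1648, 0.0713]
tool_rot: [180.0, 0.1, -90.1]
contact_force: [-1.1, -0.8, 2.7]
opening: -0.002
```

Key 2 is also up, with contact at the same height and 2.7 N. Next, key 3.

{"method": "jog_arm", "body": {"steps": [[[0,0,0,0,0,-8,1],[0,0,0,0,0,-14,1],[0,0,0,35,0,-14,1],[0,0,0,35,0,-14,1],[0,0,0,35,0,-6,1],[0,0,0,35,0,-4,1],[0,0,0,35,0,-4,1]]]}}

```text
clock: 4.67
tcp_pos: [0.5112, -0.1988, 0.0743]
tool_rot: [179.9, 0.2, -90.1]
contact_force: [-0.3, -0.0, 0.7]
opening: 0.002
```

{"method": "jog_arm", "body": {"steps": [[[0,0,0,0,0,1,1],[0,0,0,0,0,2,1],[0,0,0,0,0,2,1],[0,0,0,0,0,2,1]]]}}

```text
clock: 5.0
tcp_pos: [0.511, -0.1981, 0.0723]
tool_rot: [179.8, 0.2, -90.1]
contact_force: [-1.4, 0.8, 2.2]
opening: -0.002
```

{"method": "jog_arm", "body": {"steps": [[[0,0,0,0,0,1,1],[0,0,0,0,0,1,1],[0,0,0,0,0,1,1]]]}}

```text
clock: 5.25
tcp_pos: [0.511, -0.1982, 0.0714]
tool_rot: [179.8, 0.2, -90.1]
contact_force: [-0.7, 0.9, 2.9]
opening: -0.001
```

Key 3 is up. Moving to key 4.

{"method": "jog_arm", "body": {"steps": [[[0,0,0,0,0,-8,1],[0,0,0,0,0,-14,1],[0,0,0,37,-2,-14,1],[0,0,0,37,-2,-14,1],[0,0,0,37,-2,-6,1],[0,0,0,37,-2,-4,1],[0,0,0,37,-2,-4,1]]]}}

```text
clock: 5.83
tcp_pos: [0.5119, -0.2341, 0.0742]
tool_rot: [179.7, 0.3, -90.1]
contact_force: [-0.2, -0.3, 0.6]
opening: -0.002
```

{"method": "jog_arm", "body": {"steps": [[[0,0,0,0,0,1,1],[0,0,0,0,0,2,1],[0,0,0,0,0,2,1],[0,0,0,0,0,2,1]]]}}

```text
clock: 6.17
tcp_pos: [0.5118, -0.2337, 0.0722]
tool_rot: [179.7, 0.3, -90.0]
contact_force: [-0.2, -0.7, -0.4]
opening: -0.0
```

{"method": "jog_arm", "body": {"steps": [[[0,0,0,0,0,1,1],[0,0,0,0,0,1,1],[0,0,0,0,0,1,1]]]}}

```text
clock: 6.42
tcp_pos: [0.5118, -0.2337, 0.0712]
tool_rot: [179.7, 0.3, -90.0]
contact_force: [0.1, 0.1, 0.1]
opening: 0.003
```

Nothing at the "up" height here, so key 4 is the one that is down. I'll descend to it lightly.

{"method": "jog_arm", "body": {"steps": [[[0,0,0,0,0,1,1],[0,0,0,0,0,1.5,1],[0,0,0,0,0,1.5,1],[0,0,0,0,0,1.5,1]]]}}

```text
clock: 6.75
tcp_pos: [0.5118, -0.2336, 0.0697]
tool_rot: [179.7, 0.3, -90.0]
contact_force: [0.2, -0.7, -1.1]
opening: -0.002
```

{"method": "jog_arm", "body": {"steps": [[[0,0,0,0,0,0.6,1],[0,0,0,0,0,0.8,1],[0,0,0,0,0,0.8,1]]]}}

```text
clock: 7.0
tcp_pos: [0.5118, -0.2336, 0.0688]
tool_rot: [179.7, 0.3, -90.0]
contact_force: [-0.8, 0.5, 0.5]
opening: -0.005
```

{"method": "jog_arm", "body": {"steps": [[[0,0,0,0,0,0.6,1],[0,0,0,0,0,0.6,1],[0,0,0,0,0,0.6,1]]]}}

```text
clock: 7.25
tcp_pos: [0.5118, -0.2337, 0.0684]
tool_rot: [179.7, 0.3, -90.0]
contact_force: [-0.8, 0.6, 2.8]
opening: -0.003
```

Key 4 makes contact at 68.4 mm, 4.4 mm lower than the others, so it is latched. I'll press it to the stop.

{"method": "jog_arm", "body": {"steps": [[[0,0,0,0,0,1,1],[0,0,0,0,0,2,1],[0,0,0,0,0,3,1],[0,0,0,0,0,3.5,1],[0,0,0,0,0,3.5,1]]]}}

```text
clock: 7.67
tcp_pos: [0.5118, -0.2337, 0.0651]
tool_rot: [179.7, 0.3, -90.0]
contact_force: [-1.8, -0.3, 6.1]
opening: -0.002
```

{"method": "jog_arm", "body": {"steps": [[[0,0,0,0,0,0.4,1],[0,0,0,0,0,0.4,1],[0,0,0,0,0,0.4,1]]]}}

```text
clock: 7.92
tcp_pos: [0.5118, -0.2337, 0.0651]
tool_rot: [179.7, 0.3, -90.0]
contact_force: [-1.9, 0.7, 8.4]
opening: 0.003
```

The key is on the stop: the force rose to 8 N with no further travel. Now I'll release straight up and back off.

{"method": "jog_arm", "body": {"steps": [[[0,0,0,0,0,-5,1],[0,0,0,0,0,-12,1],[0,0,0,0,0,-30,1],[0,0,0,0,0,-70,1],[0,0,0,0,0,-110,1],[0,0,0,0,0,-140,1],[0,0,0,0,0,-140,1],[0,0,0,0,0,-140,1],[0,0,0,0,0,-140,1],[0,0,0,0,0,-140,1]]]}}

```text
clock: 8.75
tcp_pos: [0.5114, -0.2337, 0.2036]
tool_rot: [179.6, 0.4, -90.0]
contact_force: [-0.5, 0.6, -0.4]
opening: -0.002
```

```bash
python3 - <<'E'
from h import *
goto([.5118,-.2337,.2])
im=arm.get_image('scene'); cv2.imwrite('pics/scene2.png',im)
a=cv2.imread('pics/scene0.png')
z=lambda i:cv2.resize(i[155:215,100:210],None,fx=5,fy=5,interpolation=cv2.INTER_CUBIC)
cv2.imwrite('pics/cmp2.png',np.vstack([z(a),z(im)])[:600])
w=arm.get_image('wrist');cv2.imwrite('pics/wrist2.png',w)
E
```

```text
8.75 [ 0.5114 -0.2337  0.2036] [179.58   0.38 -90.04] [-0.55  0.57 -0.42] -0.0015271189871532784
turn [ 0.0073  0.0067 -0.0006] shift [-0.  -0.4  3.6]
```

View pics/cmp2.png

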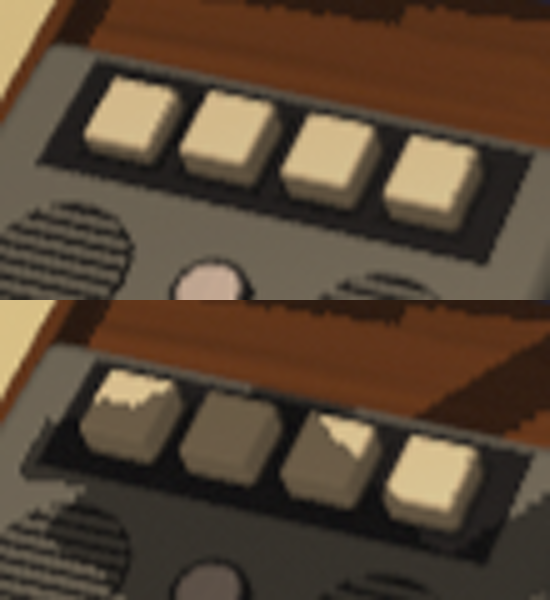

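View pics/wrist2.png

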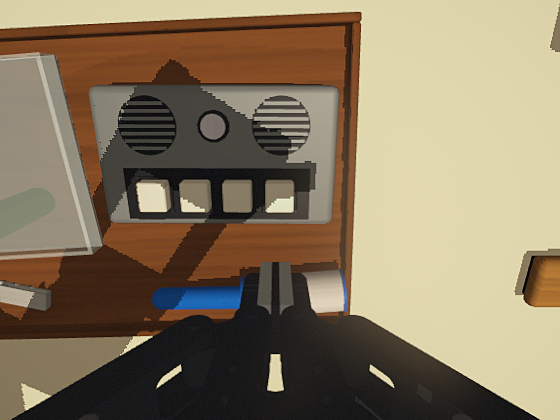

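View pics/scene2.png

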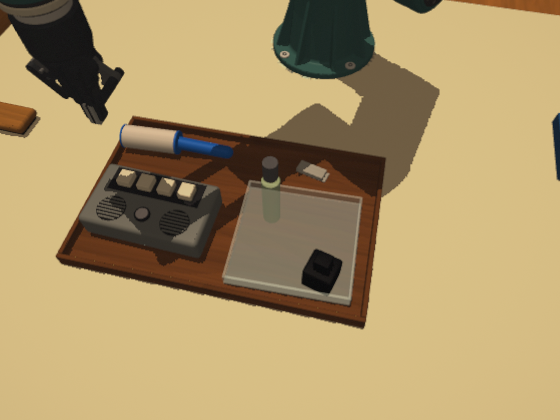

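In the comparison, the formerly low key (image left) now has its top edge about 8 zoomed pixels higher (68 against 76) with its base unmoved. It stands as tall as the others. The bottles, clip and roller are where they were.

```bash
python3 -c "
from workcell import arm
print(arm.hand_in())"
```

```text
the job is handed in; nothing more can be done
None
```

I tapped all four keys from left to right, found the rightmost one latched down, and pressed and released it. All four keys now appear to stand up, and I have handed the job in; no verdict was reported.

- **Taps:** the first three keys made contact at about 72–73 mm with roughly 2–3 N and were up. I pushed them about 2 mm at most. The rightmost gave nothing until about 68.4 mm, where it read 2.8 N, which fits a latched key.
- **Press:** I pushed the rightmost key to its stop at 65.1 mm, where the force rose to 8.4 N with no more travel, then let it go.
- **Last checks:** the scene picture shows the rightmost key as tall as the others. The bottles, money clip and lint roller look unmoved, though I judged that by eye. The gripper is clear at 0.20 m, and the job took about 9 s of the 51 s allowed.

No check failed. The "key is up" check after the press was visual only; I did not tap the key again. Pose readings wandered by about 1 mm and force readings by about 1 N.

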